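# Slide the pots to their places on the bench hot plate

### The arm

A 6-joint arm with a two-finger parallel gripper is mounted at the origin on a cart in front of the work surface, level with it; the furniture and walls round the work are solid. World frame = base frame: x ahead of the robot, y to its left, z up, the work surface at z = 0. Lengths are in m, angles in rad, forces in N, time in s.
With the tool pointing down it reaches from about 0.35 to 0.975 m from the base axis. Payload 4.9 kg.
Tool frame: the origin (TCP) lies midway between the tips of the shut fingers; the grasp point (between the pads) lies 19 mm behind it; z points along the fingers, y is the line along which they close (so a half turn about z gives the same grasp; the last joint's range is limited). The gripper opens to 85 mm and grips with 20 to 120 N. Pads are 22 mm wide; open, the fingers measure 114 mm over their backs; the gripper's body (76 mm by 85 mm) begins 54 mm behind the grasp point. The pads swing forward as they close: fully open they stand 13 mm farther back than shut.
Start: joints at [-1.297, 0.053, 1.613, -0, 1.476, -0.119], TCP at [0.239, -0.577, 0.231] pointing down, gripper open.
Joint ranges: [-3.01, 3.01], [-1.01, 2.22], [0.06, 2.58], [-1.02, 4.17], [0.09, 2.62], [-3.14, 3.14]. Speed limits (rad/s): [2.57, 2.57, 3.14, 3.14, 3.14, 3.14].

### API

Orientations are given as a unit quaternion [w, x, y, z].
In Python, from plant import * gives the robot as it stands.
- The arm moves only by the tool jog_arm, never from a script. Its argument "targets" is a list of rows, each a list of 3 entries, a list of its own where there are three numbers: the shift along the tool's x, y, z in units of 25 mm (1.0 is 25 mm), then the turn, a rotation vector about the tool's x, y, z in units of 8 degrees (1.0 is 8 degrees), then the opening in per cent of the stroke, from 0 (shut) to 100 (fully open). A call has 1 to 8 rows; each row is the pose to reach, as a shift and turn from the pose commanded when the call began, along the tool's axes at that moment; what a row does not reach only later rows make up. A row lasts 1/8 s, in which the tool goes at most 62.5 mm and 10.7 degrees, less where a joint would pass 70% of its speed; a pose out of reach is approached as far as the arm can. A call with a gripper value outside its range is refused whole. The fingers move at their own pace and stop on an object; the grip force is fixed at half the most. Time passes only in rows, so rows that repeat a pose let the fingers close. It gives the time, the measured TCP pose, the force, the opening and the grip force at its end, in the units of the state.
- state(): the state, without advancing time (a new reading comes with each control period).
- grab_frame(name): name is "scene" or "top" or "wrist"; returns (picture, depth): 480x640x3 uint8, red, green, blue; 480x640 float32, m along the optical axis (not along the pixel's ray), 0 where there is no reading.
- camera_params(name): a dict with "fovy" (degrees; the focal length in pixels is half the picture's height over the tangent of half this angle, whatever the lens; pixels are square), "cx", "cy" (the principal point, pixels), "rvec" (rotation vector, rad) and "tvec" (3), from world to camera coordinates, as OpenCV has them; the wrist camera has in their place "hand_eye" (4x4, takes a point from camera to tool coordinates, whose origin is the TCP and whose axes are the flange's). Camera axes: x right, y down, z forward; pixel columns grow to the right and rows downward; lengths in m; the calibration is good to about 2 mm. The wrist camera is an equidistant fisheye: a pixel r from the principal point sees the ray r / f radians off the axis. A picture is of the moment at which its call begins: read the wrist's pose just before it. camera_params takes no time and is no camera call.
- job_done(): hands the job in; it is judged then, once.
The state is a dict: "time": time; "joint_pos": joint angles; "joint_vel": joint speeds; "joint_efforts": joint torques, N m; "tool_pos": TCP position; "tool_rot": TCP orientation; "contact_force": force on the tool from outside, world axes, zero at the start; "ft_torque": the same for the moment, N m; "gripper_width": opening from 0.0 (shut) to 1.0 (fully open); "grasp_force": force on a finger pad.
Only numpy, scipy, OpenCV 4.12 (cv2) and the standard library are available. Lean on these libraries where they do the work, as an engineer would, in place of code of your own. Each camera call takes 0.05 s, during which the arm holds its last target. There are 200 camera calls.

### The job

On the bench hot plate, slide the lidded glue pot off the big middle ring and park it wholly inside the empty small ring; then slide the steel saucepan from its small ring to sit wholly inside the big middle ring, with its handle pointing straight out over the front edge of the plate, square to that edge. Slide them flat on the glass, never lifting or tipping either of them, and do not disturb the things that lie round the plate.

Things in the scene. Friction and masses are not known exactly. Their poses are not given: they have to be found in the camera images.
- hotplate: Fixed low bench hot plate: grey housing, black glass top 30 mm above the table, 180 mm deep (x), 380 mm wide (y), turned left by 0 to 0.4 rad. Origin on the table right below the centre of the big ring; -x points to the front edge (110 mm away, with three small fixed control knobs), +x to the rear. Three ring outlines are printed in a row along y: big in the middle, a small one 125 mm to each side
- ring_middle (a point): Centre of the big printed ring, at glass height; outline 108 mm in diameter, pale grey, 2 mm wide, flat. The glue pot stands here at the start. Axes as the hot plate's
- small_ring_pan: Centre, at glass height, of the small printed ring (outline 88 mm in diameter, pale grey, flat) on which the saucepan stands at the start: left or right of the big ring
- small_ring_spare: Centre, at glass height, of the small printed ring (outline 88 mm in diameter, pale grey, flat) that is empty at the start: on the other side of the big ring
- saucepan: Loose open steel saucepan, 0.35 to 0.7 kg, 86 mm in diameter at the base, 92 mm at the rim, 43 mm tall. Origin at the centre of its underside, on the glass; z up; its handle points along its own -x, at the start within 0.6 rad of straight to the front of the plate
- pan_handle (a point): Grip point on the saucepan's handle, half-way up the bar, 90 mm from the pan's axis and 34 mm above the pan's underside. The handle is a level black bar, 14 mm wide and 14 mm high, reaching from 55 to 141 mm from the pan's axis; the space below it is free. Axes as the saucepan's (the bar lies along x)
- glue_pot: Loose squat aluminium pot with a fixed lid (it does not come off), 0.28 to 0.56 kg, 72 mm in diameter (lid 76 mm), 31 mm tall to the top of the lid and 62 mm with the knob. Origin at the centre of its underside, on the glass; z up
- pot_knob (a point): Grip point in the round black knob on the glue pot's lid, on the pot's axis, 53 mm above its underside; the knob is 20 mm in diameter from 42 to 62 mm above the underside, on a 14 mm neck that meets the lid at 31 mm, so fingertips have 22 mm below this point before they touch the lid
- solder_spool: Bystander: spool of solder wire with blue flanges standing on the table beside the plate, 53 mm in diameter, 35 mm tall, loose; origin at the centre of its underside
- parts_pot: Bystander: small round pot with a pale screw lid on the table behind the plate, 44 mm in diameter, 32 mm tall, loose; origin at the centre of its underside
- tape_black: Bystander: roll of black tape lying flat on the table in front of the plate, 70 mm in diameter, 18 mm tall, loose; origin at the centre of its underside

How it is judged:
By the outcome, as a careful person would: the job done as asked, in the order asked, and still so for the second after the job is handed in, with the robot touching nothing.
It also fails if it takes over 69 s, if anything falls off the work surface, if the arm or the gripper's body presses on something with over 40 N, if the wrist force passes 120 N, or if a joint passes its speed limit or range.

## Working session

There is one attempt and no reset: what is moved stays moved. The work goes in short steps, Python scripts to look and compute and a tool call to move; the robot and the scene stay as the last step left them, time stands still between calls to the robot, and variables do not carry over. Pictures are saved under pics/ and viewed, at most 10 in all, crops included, and the job is handed in when it is done.

Besides the shell and the picture viewer there is one more tool, called after "Emit:" by a JSON object that holds its "method" and its "body". jog_arm: Moves the arm, as the interface text tells. Its arguments: {"type":"object","properties":{"targets":{"type":"array"}},"required":["targets"]}

```bash
ls; mkdir -p pics; python3 - <<'E'
from plant import *
import cv2,numpy as np
s=state();print(s['time'],s['tool_pos'],s['tool_rot'],s['gripper_width'])
for n in("scene","top"):
    p=camera_params(n);print(n,p)
    im,d=grab_frame(n);cv2.imwrite(f'pics/{n}0.png',im[:,:,::-1]);np.savez(f'{n}0.npz',im=im,d=d)
print(camera_params("wrist"))
E
```

```text
pics
0.0 [ 0.23907607 -0.57680447  0.23006252] [-1.01320776e-03  9.80773229e-01  1.95148247e-01 -8.91589879e-05] 1.000697653376576
scene {'fovy': 56.808716073594326, 'cx': 318.502540963104, 'cy': 237.6981405117264, 'rvec': array([ 0.97054609, -2.30101537,  1.17983825]), 'tvec': array([0.61219045, 0.15967778, 0.74797034])}
top {'fovy': 54.86337921164168, 'cx': 319.77609491987425, 'cy': 242.92557001712646, 'rvec': array([ 2.16108996, -2.14154192,  0.10993451]), 'tvec': array([0.32002391, 0.52859955, 0.85275902])}
{'fovy': 65.70646984690485, 'cx': 316.13840418766557, 'cy': 252.16082290017732, 'hand_eye': array([[-1.79140954e-04, -9.59342966e-01, -2.82242877e-01,
         7.26691427e-02],
       [ 9.99999807e-01, -3.39885432e-04,  5.20565058e-04,
        -1.61061239e-03],
       [-5.95330669e-04, -2.82242729e-01,  9.59342842e-01,
        -1.43470011e-01],
       [ 0.00000000e+00,  0.00000000e+00,  0.00000000e+00,
         1.00000000e+00]])}
```

View pics/top0.png

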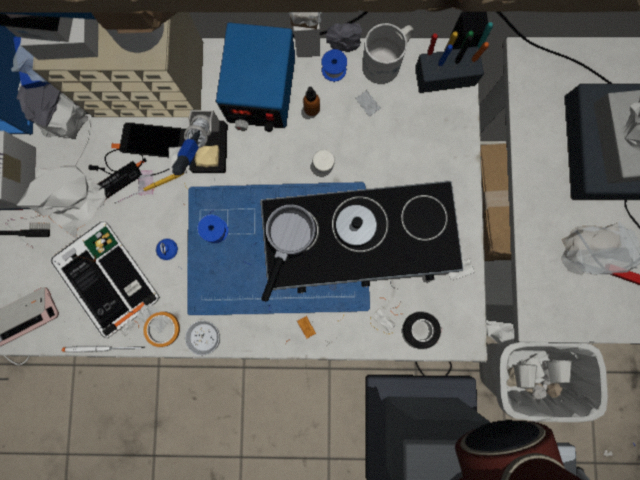

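View pics/scene0.png

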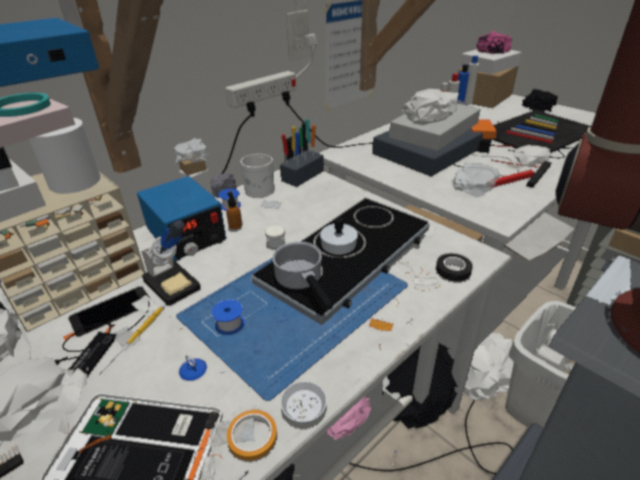

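The top view shows the pan at (291,229) on the left ring with its handle tip at (267,298). The pot is at (359,224), the empty right ring at (424,217), and the black tape at (422,330), in front of the plate on the right. The blue spool (211,229) and the white-lidded pot (322,162) stand clear.

```bash
cat > h.py <<'E'
import numpy as np,cv2
from scipy.spatial.transform import Rotation as R
from plant import *
def cast(p,uv,z):
    f=240/np.tan(np.radians(p['fovy']/2));uv=np.atleast_2d(uv).astype(float)
    Rm=cv2.Rodrigues(p['rvec'])[0];c=-Rm.T@p['tvec']
    d=np.c_[(uv-[p['cx'],p['cy']])/f,np.ones(len(uv))]@Rm
    return c+d*((z-c[2])/d[:,2])[:,None]
def wcast(p,pos,q,uv,z):
    f=240/np.tan(np.radians(p['fovy']/2));v=np.atleast_2d(uv).astype(float)-[p['cx'],p['cy']]
    r=np.linalg.norm(v,axis=1)+1e-9;th=r/f
    d=np.c_[v/r[:,None]*np.sin(th)[:,None],np.cos(th)]
    Rt=R.from_quat(np.roll(q,-1)).as_matrix();H=p['hand_eye']
    c=Rt@H[:3,3]+pos;d=d@(Rt@H[:3,:3]).T
    return c+d*((z-c[2])/d[:,2])[:,None]
def circ(P):
    A=np.c_[2*P[:,:2],np.ones(len(P))];s=np.linalg.lstsq(A,(P[:,:2]**2).sum(1),rcond=None)[0]
    return s[:2],np.sqrt(s[2]+s[:2]@s[:2])
def rcirc(P,c,r,tol):
    for _ in range(8):
        k=abs(np.linalg.norm(P[:,:2]-c,axis=1)-r)<tol
        c,_r=circ(P[k])
    return c,_r,k.sum()
E
python3 - <<'E'
from h import *
p=camera_params('top');im=np.load('top0.npz')['im'];g=cv2.cvtColor(im,cv2.COLOR_RGB2GRAY)
vv,uu=np.mgrid[0:480,0:640]
def sel(m,box):
    x0,y0,x1,y1=box;k=m&(uu>=x0)&(uu<x1)&(vv>=y0)&(vv<y1);return np.c_[uu[k],vv[k]]
# rings
C={}
for n,(u,v),r in(('spare',(424,217),.043),('mid',(359,224),.053)):
    P=cast(p,sel(g>75,(u-35,v-35,u+35,v+35)),.03);c0=cast(p,[u,v],.03)[0,:2]
    C[n]=rcirc(P,c0,r,.005);print(n,C[n])
d=C['mid'][0]-C['spare'][0];print('dist',np.linalg.norm(d),'yaw',np.arctan2(-d[0],d[1]))
# plate dark quad
m=((g<50)&(uu>255)&(uu<475)&(vv>175)&(vv<300)).astype(np.uint8)
m=cv2.morphologyEx(m,cv2.MORPH_CLOSE,np.ones((5,5)))
ct=max(cv2.findContours(m,0,2)[0],key=cv2.contourArea);h=cv2.convexHull(ct)[:,0]
print('quad',cv2.approxPolyDP(h,4,True)[:,0].tolist())
# pan handle
P=sel(g<50,(255,255,300,302));
big=cv2.resize(im[170:345,240:480],None,fx=3.3,fy=3.3,interpolation=cv2.INTER_CUBIC);cv2.imwrite('pics/topcrop.png',big[:,:,::-1])
E
```

```text
spare (array([0.57790392, 0.12404605]), np.float64(0.04291041422704962), np.int64(240))
mid (array([0.56455263, 0.2482035 ]), np.float64(0.05282018137404401), np.int64(283))
dist 0.12487325534362073 yaw 0.10712346178040845
quad [[450, 183], [461, 268], [428, 280], [262, 299], [262, 201]]
```

View pics/topcrop.png

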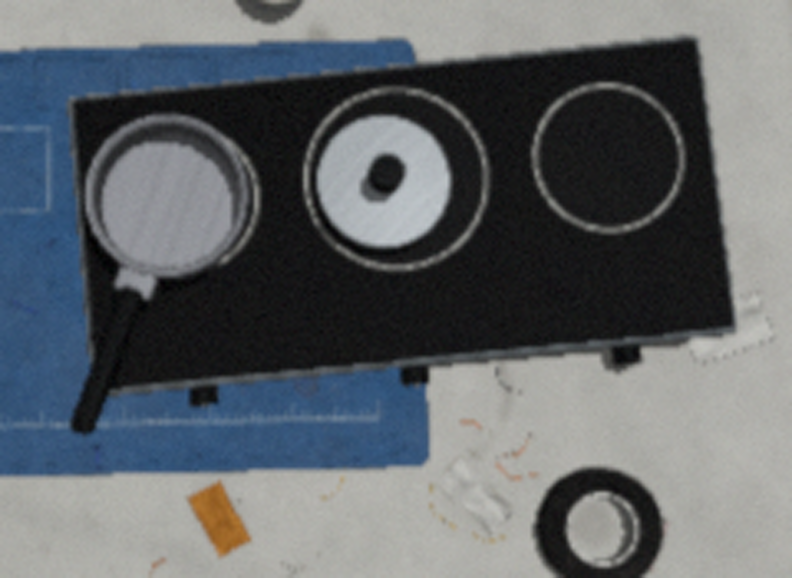

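Crop: the rings are clearly visible, with the knob at crop (387,173), the lid centre at (384,181), the pan centre near (167,196) and the handle running from (137,283) to its tip at (82,428).

```bash
python3 - <<'E'
from h import *
p=camera_params('top');im=np.load('top0.npz')['im'];g=cv2.cvtColor(im,cv2.COLOR_RGB2GRAY).astype(int)
Rm=cv2.Rodrigues(p['rvec'])[0];print('cam',-Rm.T@p['tvec'])
S=im.max(2).astype(int)-im.min(2)
vv,uu=np.mgrid[0:480,0:640]
def blob(m,u,v):
    n,l=cv2.connectedComponents(m.astype(np.uint8),connectivity=4);c=cv2.findContours((l==l[v,u]).astype(np.uint8),0,cv2.CHAIN_APPROX_NONE)[0];return max(c,key=cv2.contourArea)[:,0]
lid=cast(p,blob(g>110,350,215),.061);c0=lid[:,:2].mean(0);print('lid',rcirc(lid,c0,.037,.006))
m=(g<60)&(uu>348)&(uu<365)&(vv>213)&(vv<233)
# knob: dark ellipse, upper right part
k=cast(p,[[240+387/3.3,170+173/3.3]],.092);print('knob top',k)
b=blob((g>70)&(S<40),285,240);P=cast(p,b,.073);print('pan',rcirc(P,P[:,:2].mean(0),.045,.006))
# handle over mat: dark, z .071
h=(g<45)&(uu>258)&(uu<276)&(vv>288)&(vv<302);q=np.c_[uu[h],vv[h]]
tip=cast(p,[[240+83/3.3,170+429/3.3]],.069)[0];print('tip',tip)
fer=cast(p,[[240+137/3.3,170+282/3.3]],.071)[0];print('fer',fer)
for n,u,v,z in(('tape',422,330,.018),('spool',211,229,.035),('parts',322,160,.032)):print(n,cast(p,[[u,v]],z)[0])
E
```

```text
cam [0.41975535 0.30868811 0.9151764 ]
lid (array([0.55789182, 0.257482  ]), np.float64(0.03674532158479627), np.int64(111))
knob top [[0.55647127 0.25661471 0.092     ]]
pan (array([0.54641651, 0.37659962]), np.float64(0.0467972256983829), np.int64(138))
tip [0.4160838  0.42256121 0.069     ]
fer [0.49754355 0.39415794 0.071     ]
tape [0.36221898 0.12874759 0.018     ]
spool [0.55101452 0.53530566 0.035     ]
parts [0.6902389  0.32214581 0.032     ]
```

```bash
cat >> h.py <<'E'
def go(x,y,z,yaw,n=1):
    s=state();q=R.from_quat(np.roll(s['tool_rot'],-1));t=R.from_euler('z',yaw)*R.from_euler('x',np.pi)
    d=q.inv().apply(np.array([x,y,z])-s['tool_pos'])/.025;w=np.degrees((q.inv()*t).as_rotvec())/8
    print('t',s['time'],'pos',s['tool_pos'].round(4),'shift',d.round(2),'turn',w.round(2))
E
python3 -c "
from h import *
go(.40,-.16,.23,1.0);go(.557,.2575,.23,1.678)"
```

```text
t 0.1 pos [ 0.2391 -0.5769  0.2302] shift [ 12.33 -12.94   0.03] turn [-0.01 -0.01 -4.35]
t 0.1 pos [ 0.2391 -0.5769  0.2302] shift [ 24.52 -25.96   0.06] turn [-0.01 -0.01 -9.2 ]
```

Emit:
{"method": "jog_arm", "body": {"targets": [[[1.0, -1.0, 0], [0, 0, -0.3], 100], [[2.5, -2.6, 0], [0, 0, -0.9], 80], [[4.1, -4.3, 0], [0, 0, -1.5], 60], [[5.7, -6, 0], [0, 0, -2.1], 50], [[7.3, -7.7, 0], [0, 0, -2.7], 50], [[8.9, -9.4, 0], [0, 0, -3.3], 50], [[10.5, -11.1, 0], [0, 0, -3.9], 50], [[12.1, -12.8, 0], [0, 0, -4.4], 50]]}}

```text
time: 1.1
tool_pos: [0.3963, -0.1641, 0.231]
tool_rot: [0.0, 0.875, 0.483, 0.0]
contact_force: [1.1, -1.1, -0.8]
gripper_width: 0.5
grasp_force: 0.0
```

```bash
python3 -c "
from h import *
go(.557,.2575,.2,1.678)"
```

```text
t 1.1 pos [ 0.3963 -0.1641  0.231 ] shift [17.7  -3.54  1.24] turn [ 0.   -0.   -4.79]
```

Emit:
{"method": "jog_arm", "body": {"targets": [[[2.4, -0.5, 0.1], [0, 0, -0.6], 50], [[4.8, -1, 0.3], [0, 0, -1.2], 50], [[7.2, -1.4, 0.5], [0, 0, -1.9], 50], [[9.6, -1.9, 0.7], [0, 0, -2.6], 50], [[12, -2.4, 0.9], [0, 0, -3.3], 50], [[14.4, -2.9, 1.1], [0, 0, -4], 50], [[16.5, -3.3, 1.2], [0, 0, -4.6], 50], [[17.7, -3.55, 1.25], [0, 0, -4.8], 50]]}}

```text
time: 2.1
tool_pos: [0.5575, 0.2579, 0.1989]
tool_rot: [-0.0, 0.667, 0.745, -0.001]
contact_force: [0.1, -1.0, -0.3]
gripper_width: 0.502
grasp_force: 0.0
```

```bash
python3 - <<'E'
from h import *
go(.557,.2575,.068,1.678)
s=state();im,d=grab_frame('wrist');np.savez('w1.npz',im=im,pos=s['tool_pos'],q=s['tool_rot']);cv2.imwrite('pics/w1.png',im[:,:,::-1])
E
```

```text
t 2.1 pos [0.5575 0.2579 0.1989] shift [-0.01 -0.01  5.24] turn [-0.01  0.    0.02]
```

View pics/w1.png

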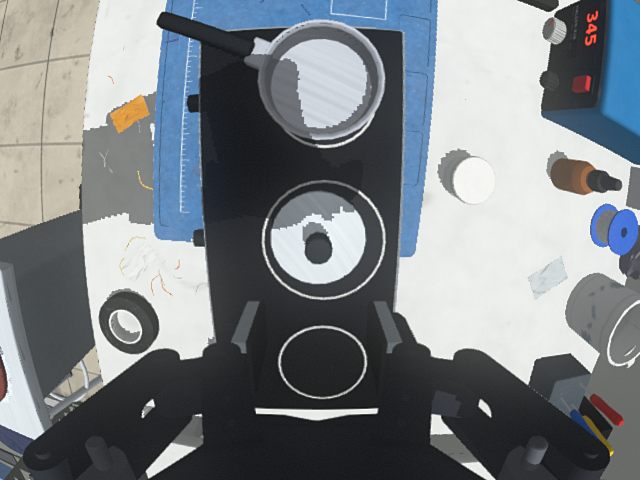

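The wrist view shows the knob at (318,248), the lid at (319,237), the middle ring around (323,238) and the spare ring around (323,362). The pan is at (322,80) with its handle from (258,52) to (163,20), and nothing is in the way of the descent. I'll cross-check the positions with this camera.

```bash
python3 - <<'E'
from h import *
p=camera_params('wrist');W=np.load('w1.npz');im=W['im'];g=cv2.cvtColor(im,cv2.COLOR_RGB2GRAY).astype(int)
f=lambda uv,z:wcast(p,W['pos'],W['q'],uv,z)
vv,uu=np.mgrid[0:480,0:640]
def sel(m,b):k=m&(uu>=b[0])&(uu<b[2])&(vv>=b[1])&(vv<b[3]);return np.c_[uu[k],vv[k]]
C={}
for n,b,c,r in(('mid',(255,172,392,305),(323,238),.053),('spare',(270,318,375,402),(323,362),.043)):
    P=f(sel(g>100,b),.03);print(n,rcirc(P,f([c],.03)[0,:2],r,.004))
P=f(sel(g>90,(268,185,368,285)),.061);h=cv2.convexHull(P[:,:2].astype(np.float32))[:,0];print('lid',rcirc(f(sel(g>90,(268,185,368,285)),.061),h.mean(0),.037,.0015),cv2.minEnclosingCircle(h))
m=((g<60)&(uu>300)&(uu<338)&(vv>228)&(vv<268)).astype(np.uint8)
k=sel(m>0,(295,225,340,270));print('knob',f([k.mean(0)],.085),k.mean(0))
# pan rim: strongest? outer left/right/top via mask
m=((g>70)&(im.max(2).astype(int)-im.min(2)<30)&(uu>225)&(uu<400)&(vv<150)).astype(np.uint8)
cs=max(cv2.findContours(m,0,cv2.CHAIN_APPROX_NONE)[0],key=cv2.contourArea)[:,0];P=f(cs,.073);print('pan',rcirc(P,f([(322,80)],.073)[0,:2],.046,.004))
for uv in((160,20),(258,53)):print('h',f([uv],.067))
E
```

```text
mid (array([0.5650128 , 0.24942813]), np.float64(0.0530624805912128), np.int64(1078))
spare (array([0.57845635, 0.12463142]), np.float64(0.04308712813355768), np.int64(686))
lid (array([0.55509237, 0.26613897]), np.float64(0.03662021811385759), np.int64(579)) ((0.5634810328483582, 0.2574726343154907), 0.04934725910425186)
knob [[0.55753862 0.26621055 0.085     ]] [317.08870968 237.93548387]
pan (array([0.5483338, 0.3790956]), np.float64(0.046778931867426356), np.int64(359))
h [[0.41637869 0.42516755 0.067     ]]
h [[0.49942867 0.39722472 0.067     ]]
```

Emit:
{"method": "jog_arm", "body": {"targets": [[[0, 0, 1], [0, 0, 0], 55], [[0, 0, 2], [0, 0, 0], 55], [[0, 0, 3], [0, 0, 0], 55], [[0, 0, 3.6], [0, 0, 0], 55]]}}

```text
time: 2.65
tool_pos: [0.5565, 0.255, 0.108]
tool_rot: [-0.001, 0.669, 0.744, -0.001]
contact_force: [0.6, -0.1, 0.5]
gripper_width: 0.551
grasp_force: 0.0
```

```bash
python3 - <<'E'
from h import *
p=camera_params('wrist');W=np.load('w1.npz')
f=lambda uv,z:wcast(p,W['pos'],W['q'],uv,z).round(4)
print(W['pos'],f([(318,248)],.092),f([(319,237)],.061),f([(269,237),(369,237),(319,283)],.061))
s=state();im,d=grab_frame('wrist');cv2.imwrite('pics/w2.png',im[:,:,::-1]);print(wcast(p,s['tool_pos'],s['tool_rot'],[(318,248)],.092))
go(.557,.2575,.067,1.678)
E
```

```text
[0.55748774 0.2578949  0.19889283] [[0.5588 0.2608 0.092 ]] [[0.5596 0.2611 0.061 ]] [[0.5206 0.2568 0.061 ]
 [0.5987 0.2655 0.061 ]
 [0.5639 0.2229 0.061 ]]
[[0.55471229 0.28345918 0.092     ]]
t 2.7 pos [0.5556 0.2547 0.1062] shift [0.11 0.07 1.57] turn [-0.04  0.01 -0.01]
```

View pics/w2.png

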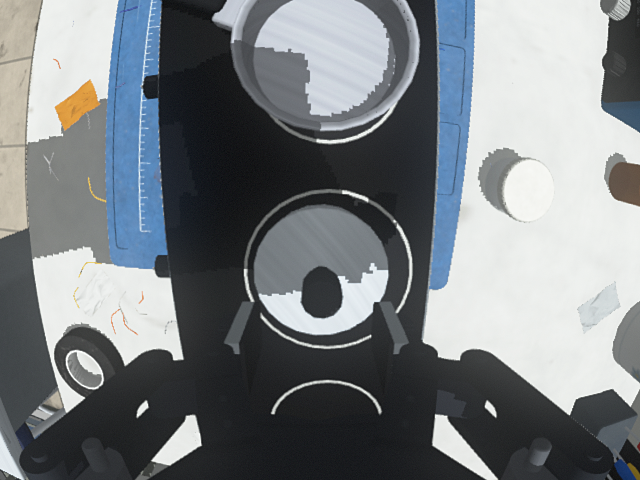

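The knob is visible at about (322,298), centred between the open fingers, and the lid is at (320,270). I'll descend with a small +y correction.

```bash
python3 - <<'E'
from h import *
p=camera_params('wrist');s=state();print(s['tool_pos'],s['joint_vel'].round(3))
f=lambda uv,z:wcast(p,s['tool_pos'],s['tool_rot'],uv,z).round(4)
print(f([(322,298)],.092),f([(320,270),(253,270),(388,270)],.061))
go(.558,.259,.067,1.678)
E
```

```text
[0.5556382  0.25467503 0.10617375] [-0.    -0.014 -0.006  0.     0.049  0.001]
[[0.5582 0.26   0.092 ]] [[0.5571 0.2628 0.061 ]
 [0.5209 0.2588 0.061 ]
 [0.5939 0.2666 0.061 ]]
t 2.7 pos [0.5556 0.2547 0.1062] shift [0.16 0.12 1.57] turn [-0.04  0.01 -0.01]
```

Emit:
{"method": "jog_arm", "body": {"targets": [[[0.1, 0.05, 0.5], [0, 0, 0], 55], [[0.15, 0.1, 1.0], [0, 0, 0], 55], [[0.15, 0.1, 1.4], [0, 0, 0], 55], [[0.15, 0.1, 1.4], [0, 0, 0], 55]]}}

```text
time: 3.2
tool_pos: [0.559, 0.2593, 0.0739]
tool_rot: [-0.001, 0.668, 0.744, -0.001]
contact_force: [-0.7, 0.5, -0.4]
gripper_width: 0.552
grasp_force: 0.0
```

Emit:
{"method": "jog_arm", "body": {"targets": [[[0, 0, 0.3], [0, 0, 0], 55], [[0, 0, 0.3], [0, 0, 0], 25], [[0, 0, 0.3], [0, 0, 0], 10], [[0, 0, 0.3], [0, 0, 0], 0], [[0, 0, 0.3], [0, 0, 0], 0], [[0, 0, 0.3], [0, 0, 0], 0], [[0, 0, 0.3], [0, 0, 0], 0]]}}

```text
time: 4.08
tool_pos: [0.5596, 0.2595, 0.0676]
tool_rot: [-0.0, 0.668, 0.744, -0.0]
contact_force: [-1.6, 0.2, 0.5]
gripper_width: 0.208
grasp_force: 58.5
```

```bash
python3 - <<'E'
from h import *
go(.5782,.1243,.067,1.678)
E
```

```text
t 4.075 pos [0.5596 0.2595 0.0676] shift [-5.46  0.16  0.03] turn [-0.  0. -0.]
```

Emit:
{"method": "jog_arm", "body": {"targets": [[[-0.15, 0, 0], [0, 0, 0], 0], [[-0.5, 0, 0], [0, 0, 0], 0], [[-0.9, 0, 0], [0, 0, 0], 0], [[-1.3, 0.05, 0], [0, 0, 0], 0], [[-1.7, 0.05, 0], [0, 0, 0], 0], [[-2.1, 0.05, 0], [0, 0, 0], 0], [[-2.4, 0.05, 0], [0, 0, 0], 0], [[-2.6, 0.05, 0], [0, 0, 0], 0]]}}

```text
time: 5.08
tool_pos: [0.5679, 0.1945, 0.0676]
tool_rot: [-0.0, 0.669, 0.744, 0.0]
contact_force: [0.6, 1.9, -1.2]
gripper_width: 0.205
grasp_force: 58.9
```

```bash
python3 - <<'E'
from h import *
go(.5782,.1243,.067,1.678)
E
```

```text
t 5.075 pos [0.5679 0.1945 0.0676] shift [-2.84  0.11  0.02] turn [ 0.   -0.   -0.01]
```

Emit:
{"method": "jog_arm", "body": {"targets": [[[-0.15, 0, 0], [0, 0, 0], 0], [[-0.5, 0, 0], [0, 0, 0], 0], [[-0.9, 0.05, 0], [0, 0, 0], 0], [[-1.4, 0.05, 0], [0, 0, 0], 0], [[-1.9, 0.1, 0], [0, 0, 0], 0], [[-2.4, 0.1, 0], [0, 0, 0], 0], [[-2.75, 0.1, 0], [0, 0, 0], 0], [[-2.85, 0.1, 0], [0, 0, 0], 0]]}}

```text
time: 6.08
tool_pos: [0.578, 0.1238, 0.0676]
tool_rot: [-0.0, 0.669, 0.743, 0.0]
contact_force: [-0.4, 2.0, 0.3]
gripper_width: 0.213
grasp_force: 59.0
```

```bash
python3 - <<'E'
from h import *
im,d=grab_frame('wrist');s=state()
p=camera_params('wrist');g=cv2.cvtColor(im,cv2.COLOR_RGB2GRAY).astype(int)
go(.5782,.1243,.067,1.678)
cv2.imwrite('pics/w3.png',im[:,:,::-1])
E
```

```text
t 6.125 pos [0.578  0.1237 0.0676] shift [0.02 0.01 0.02] turn [ 0.    0.   -0.01]
```

View pics/w3.png

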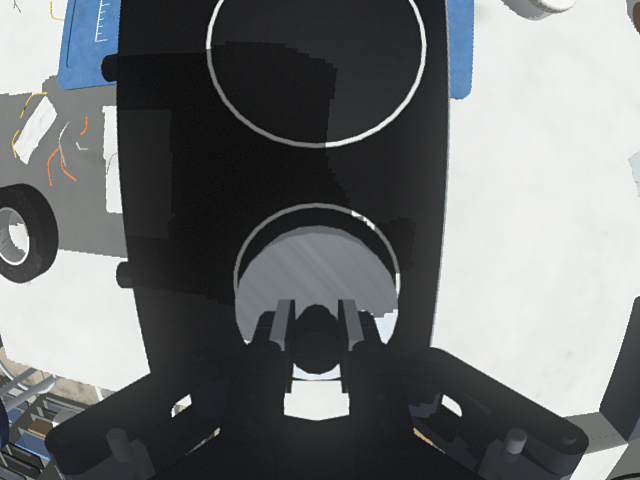

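The pot now sits over the spare ring: the ring outline (235..398) is symmetric about the lid and the knob is at (317,340). I'll release and rise.

Emit:
{"method": "jog_arm", "body": {"targets": [[[0, 0, 0], [0, 0, 0], 40], [[0, 0, 0], [0, 0, 0], 50], [[0, 0, 0], [0, 0, 0], 50], [[0, 0, -1], [0, 0, 0], 50], [[0, 0, -2.5], [0, 0, 0], 50], [[0, 0, -4.5], [0, 0, 0], 50], [[0, 0, -5.2], [0, 0, 0], 50]]}}

```text
time: 7.0
tool_pos: [0.5797, 0.1247, 0.2018]
tool_rot: [0.002, 0.668, 0.744, 0.002]
contact_force: [0.1, 0.2, -0.1]
gripper_width: 0.497
grasp_force: 0.0
```

```bash
python3 - <<'E'
from h import *
# pan geometry from averaged top/wrist estimates
c=np.array([.5475,.378]);tip=np.array([.4163,.4240]);v=tip-c;yaw=np.arctan2(-v[1],-v[0]);print('pan yaw',yaw,'len',np.linalg.norm(v))
gp=c+.09*v/np.linalg.norm(v);print('grip',gp)
go(gp[0],gp[1],.19,yaw+np.pi)
E
```

```text
pan yaw -0.337217928634074 len 0.1390303563974429
grip [0.46256891 0.40777767]
t 7.0 pos [0.5797 0.1247 0.2018] shift [11.76 -3.46  0.45] turn [ 0.04  0.03 -8.07]
```

Emit:
{"method": "jog_arm", "body": {"targets": [[[1, -0.3, 0], [0, 0, -0.7], 50], [[2.8, -0.8, 0.1], [0, 0, -1.8], 50], [[4.7, -1.4, 0.2], [0, 0, -3], 50], [[6.6, -2, 0.3], [0, 0, -4.2], 50], [[8.5, -2.5, 0.4], [0, 0, -5.4], 50], [[10.2, -3, 0.45], [0, 0, -6.6], 50], [[11.3, -3.3, 0.45], [0, 0, -7.6], 50], [[11.75, -3.45, 0.45], [0, 0, -8.05], 50]]}}

```text
time: 8.0
tool_pos: [0.4594, 0.4085, 0.1848]
tool_rot: [-0.001, 0.167, 0.986, -0.001]
contact_force: [0.0, 0.1, 0.7]
gripper_width: 0.502
grasp_force: 0.0
```

Emit:
{"method": "jog_arm", "body": {"targets": [[[0, 0, 0], [0, 0, 0], 50], [[0, 0, 0], [0, 0, 0], 50]]}}

```text
time: 8.25
tool_pos: [0.4608, 0.4067, 0.1855]
tool_rot: [-0.0, 0.17, 0.985, -0.001]
contact_force: [-0.6, 0.3, -0.3]
gripper_width: 0.496
grasp_force: 0.0
```

```bash
python3 - <<'E'
from h import *
go(.4626,.4078,.045,-.337+np.pi)
im,d=grab_frame('wrist');s=state();np.savez('w4.npz',im=im,pos=s['tool_pos'],q=s['tool_rot'])
cv2.imwrite('pics/w4.png',im[:,:,::-1])
E
```

```text
t 8.25 pos [0.4608 0.4067 0.1855] shift [-0.06  0.07  5.62] turn [-0.01 -0.   -0.03]
```

View pics/w4.png

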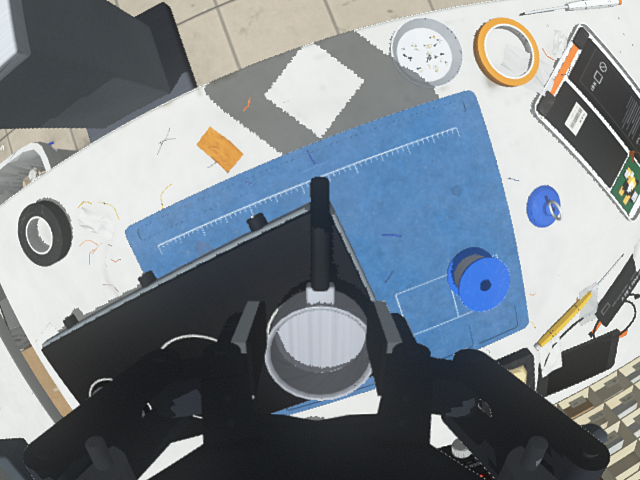

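The handle runs from (319,290) to (319,180), almost exactly along the image column, so the gripper is lined up with it. The mat and spool are clear of the fingers.

```bash
python3 - <<'E'
from h import *
p=camera_params('wrist');W=np.load('w4.npz');im=W['im'];g=cv2.cvtColor(im,cv2.COLOR_RGB2GRAY).astype(int)
for v in(184,192,200): 
    u=np.flatnonzero(g[v,295:345]<55)+295;print(v,u.min(),u.max(),u.mean())
P=wcast(p,W['pos'],W['q'],[(319,182),(320.5,290)],.071);print(P)
d=P[0]-P[1];print('yaw',np.arctan2(-d[1],-d[0]))
go(.4626,.4078,.045,-.337+np.pi)
E
```

```text
184 311 328 319.5
192 311 328 319.5
200 311 328 319.5
[[0.41803934 0.42569257 0.071     ]
 [0.49412289 0.39998166 0.071     ]]
yaw -0.3258817553927894
t 8.3 pos [0.461  0.4066 0.1857] shift [-0.05  0.07  5.63] turn [-0.01 -0.   -0.03]
```

Emit:
{"method": "jog_arm", "body": {"targets": [[[-0.05, 0.05, 0.8], [0, 0, 0], 50], [[-0.05, 0.05, 1.8], [0, 0, 0], 50], [[-0.05, 0.05, 2.8], [0, 0, 0], 50], [[-0.05, 0.05, 3.5], [0, 0, 0], 50], [[-0.05, 0.05, 3.8], [0, 0, 0], 50], [[-0.05, 0.05, 3.8], [0, 0, 0], 50]]}}

```text
time: 9.05
tool_pos: [0.4624, 0.4079, 0.0908]
tool_rot: [-0.0, 0.169, 0.986, -0.0]
contact_force: [0.5, 0.2, 0.0]
gripper_width: 0.498
grasp_force: 0.0
```

```bash
python3 - <<'E'
from h import *
go(.4626,.4078,.045,-.337+np.pi)
E
```

```text
t 9.05 pos [0.4624 0.4079 0.0908] shift [-0.01  0.    1.83] turn [-0.   -0.   -0.03]
```

Emit:
{"method": "jog_arm", "body": {"targets": [[[0, 0, 0.7], [0, 0, 0], 50], [[0, 0, 1.4], [0, 0, 0], 50], [[0, 0, 1.8], [0, 0, 0], 50], [[0, 0, 1.8], [0, 0, 0], 30], [[0, 0, 1.8], [0, 0, 0], 15], [[0, 0, 1.8], [0, 0, 0], 0], [[0, 0, 1.8], [0, 0, 0], 0], [[0, 0, 1.8], [0, 0, 0], 0]]}}

```text
time: 10.05
tool_pos: [0.4626, 0.4083, 0.0465]
tool_rot: [0.0, 0.169, 0.986, 0.0]
contact_force: [0.7, 0.3, -1.6]
gripper_width: 0.151
grasp_force: 60.7
```

```bash
python3 - <<'E'
from h import *
s=state();print(s['contact_force'],s['gripper_width'],s['ft_torque'])
# pan centre in grip frame: 90 mm along the bar from nominal grip; measure actual grip pose
im,d=grab_frame('top');cv2.imwrite('pics/top1.png',im[170:345,240:480,::-1].repeat(3,0).repeat(3,1));np.savez('top1.npz',im=im)
go(.5648-.0895,.2488-.0096,.0455,.107+np.pi)
E
```

```text
[ 0.74189231  0.30767231 -1.61020428] 0.1509661180422994 [0.18752403 0.00221517 0.1721574 ]
t 10.1 pos [0.4626 0.4082 0.0465] shift [-2.73 -6.21  0.04] turn [ 0.   0.  -3.2]
```

View pics/top1.png

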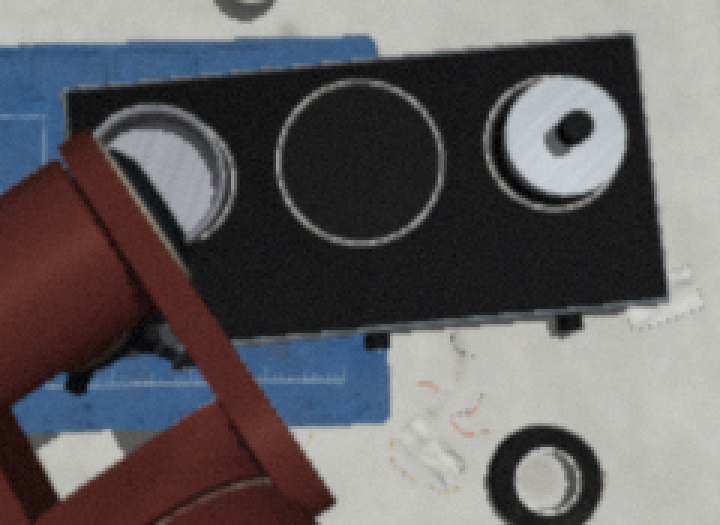

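The top view shows the arm holding the pan handle and the middle ring empty. The pot at crop (565,135) appears offset from the ring at (551,143), as height parallax would produce; I'll check that numerically.

```bash
cat >> h.py <<'E'
def blob(m,u,v):
    n,l=cv2.connectedComponents(m.astype(np.uint8),connectivity=4)
    return max(cv2.findContours((l==l[v,u]).astype(np.uint8),0,cv2.CHAIN_APPROX_NONE)[0],key=cv2.contourArea)[:,0]
E
python3 - <<'E'
from h import *
p=camera_params('top');im=np.load('top1.npz')['im'];g=cv2.cvtColor(im,cv2.COLOR_RGB2GRAY).astype(int)
lid=cast(p,blob(g>120,418,213),.061);r=rcirc(lid,lid[:,:2].mean(0),.037,.004);print('lid',r,'off',r[0]-[.5781,.1243],cast(p,[[240+578/3,170+126/3]],.092))
E
```

```text
lid (array([0.57690661, 0.12237778]), np.float64(0.03695983956693116), np.int64(114)) off [-0.00119339 -0.00192222] [[0.57646308 0.12106044 0.092     ]]
```

Emit:
{"method": "jog_arm", "body": {"targets": [[[-0.05, -0.1, 0], [0, 0, -0.05], 0], [[-0.2, -0.4, 0], [0, 0, -0.2], 0], [[-0.4, -0.9, 0], [0, 0, -0.45], 0], [[-0.6, -1.4, 0], [0, 0, -0.7], 0], [[-0.8, -1.9, 0], [0, 0, -0.95], 0], [[-1.05, -2.4, 0], [0, 0, -1.25], 0], [[-1.25, -2.9, 0], [0, 0, -1.5], 0], [[-1.35, -3.1, 0], [0, 0, -1.6], 0]]}}

```text
time: 11.1
tool_pos: [0.4685, 0.3229, 0.0464]
tool_rot: [-0.0, 0.058, 0.998, 0.0]
contact_force: [0.1, 1.2, -1.1]
gripper_width: 0.15
grasp_force: 60.8
```

```bash
python3 - <<'E'
from h import *
s=state();print(s['contact_force'],s['gripper_width'])
go(.5648-.0895,.2488-.0096,.0465,.107+np.pi)
E
```

```text
[ 0.14069081  1.20860234 -1.11714239] 0.14956957429616638
t 11.1 pos [0.4685 0.3229 0.0464] shift [-0.66 -3.29 -0.  ] turn [ 0.  -0.  -1.6]
```

Emit:
{"method": "jog_arm", "body": {"targets": [[[0, -0.1, 0], [0, 0, -0.05], 0], [[-0.1, -0.4, 0], [0, 0, -0.2], 0], [[-0.2, -0.9, 0], [0, 0, -0.45], 0], [[-0.3, -1.45, 0], [0, 0, -0.7], 0], [[-0.4, -2, 0], [0, 0, -1.0], 0], [[-0.5, -2.6, 0], [0, 0, -1.25], 0], [[-0.6, -3.1, 0], [0, 0, -1.5], 0], [[-0.65, -3.3, 0], [0, 0, -1.6], 0]]}}

```text
time: 12.1
tool_pos: [0.475, 0.2394, 0.0464]
tool_rot: [-0.0, -0.053, 0.999, 0.0]
contact_force: [-0.6, 1.6, -1.4]
gripper_width: 0.154
grasp_force: 60.9
```

Emit:
{"method": "jog_arm", "body": {"targets": [[[0, 0, 0], [0, 0, 0], 0], [[0, 0, 0], [0, 0, 0], 0]]}}

```text
time: 12.35
tool_pos: [0.475, 0.2397, 0.0464]
tool_rot: [-0.0, -0.053, 0.999, -0.0]
contact_force: [-0.7, -2.9, 0.9]
gripper_width: 0.152
grasp_force: 61.0
```

```bash
python3 - <<'E'
from h import *
go(.5648-.0895,.2488-.0096,.0465,.107+np.pi)
s=state();p=camera_params('wrist');im,d=grab_frame('wrist');cv2.imwrite('pics/w5.png',im[:,:,::-1]);np.savez('w5.npz',im=im,pos=s['tool_pos'],q=s['tool_rot'])
im,d=grab_frame('top');np.savez('top2.npz',im=im);cv2.imwrite('pics/top2.png',im[170:345,240:480,::-1].repeat(3,0).repeat(3,1))
E
```

```text
t 12.35 pos [0.475  0.2397 0.0464] shift [-0.01 -0.02 -0.01] turn [-0.01 -0.   -0.01]
```

View pics/w5.png

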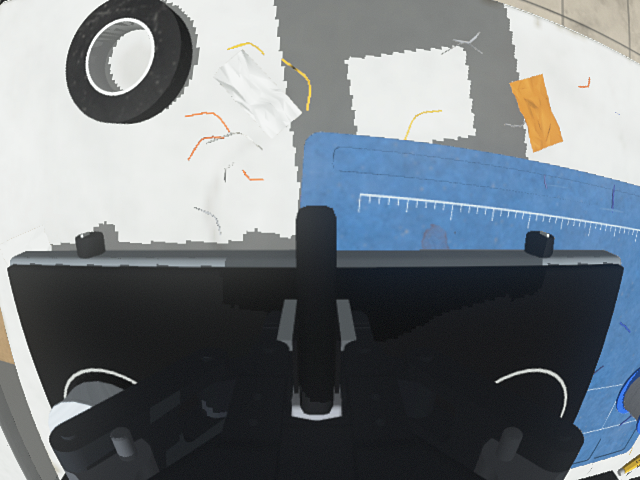

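The handle lies along column 316 and crosses the plate's front edge, which is level at row 250 on both sides, so it is square. I'll release, rise, then back away for a clear view.

Emit:
{"method": "jog_arm", "body": {"targets": [[[0, 0, 0], [0, 0, 0], 30], [[0, 0, 0], [0, 0, 0], 50], [[0, 0, 0], [0, 0, 0], 50], [[0, 0, -0.8], [0, 0, 0], 50], [[0, 0, -2.2], [0, 0, 0], 50], [[0, 0, -4], [0, 0, 0], 50], [[0, 0, -6], [0, 0, 0], 50], [[0, 0, -7], [0, 0, 0], 50]]}}

```text
time: 13.45
tool_pos: [0.4762, 0.2404, 0.2251]
tool_rot: [0.002, -0.053, 0.999, 0.001]
contact_force: [-0.1, 0.3, -0.6]
gripper_width: 0.499
grasp_force: 0.0
```

```bash
python3 - <<'E'
from h import *
go(.40,-.16,.23,1.678)
E
```

```text
t 13.45 pos [0.4762 0.2404 0.2251] shift [  4.73 -15.6   -0.24] turn [ 0.04  0.02 11.25]
```

Emit:
{"method": "jog_arm", "body": {"targets": [[[0.4, -1.2, 0], [0, 0, 0.8], 50], [[1, -3.2, 0], [0, 0, 2], 50], [[1.6, -5.3, 0], [0, 0, 3], 50], [[2.3, -7.5, 0], [0, 0, 4], 50], [[2.9, -9.6, 0], [0, 0, 5], 50], [[3.6, -11.8, 0], [0, 0, 6], 50], [[4.2, -14, 0], [0, 0, 7], 50], [[4.7, -15.6, 0], [0, 0, 7.5], 50]]}}

```text
time: 14.45
tool_pos: [0.399, -0.1623, 0.2215]
tool_rot: [0.0, 0.455, 0.89, -0.0]
contact_force: [-1.0, -0.0, -0.4]
gripper_width: 0.503
grasp_force: 0.0
```

```bash
python3 - <<'E'
from h import *
im,d=grab_frame('top');cv2.imwrite('pics/top3.png',im[170:345,240:480,::-1].repeat(3,0).repeat(3,1))
p=camera_params('top');g=cv2.cvtColor(im,cv2.COLOR_RGB2GRAY).astype(int);S=im.max(2).astype(int)-im.min(2)
lid=cast(p,blob(g>120,418,213),.061);r=rcirc(lid,lid[:,:2].mean(0),.037,.004);print('pot',r,'off',r[0]-[.5781,.1243])
b=blob((g>70)&(S<40),362,215);P=cast(p,b,.073);r=rcirc(P,P[:,:2].mean(0),.046,.006);print('pan',r,'off',r[0]-[.5648,.2488])
E
```

```text
pot (array([0.57691382, 0.12260999]), np.float64(0.03663595859441607), np.int64(112)) off [-0.00118618 -0.00169001]
pan (array([0.56311182, 0.24861079]), np.float64(0.04725917794842624), np.int64(134)) off [-0.00168818 -0.00018921]
```

View pics/top3.png

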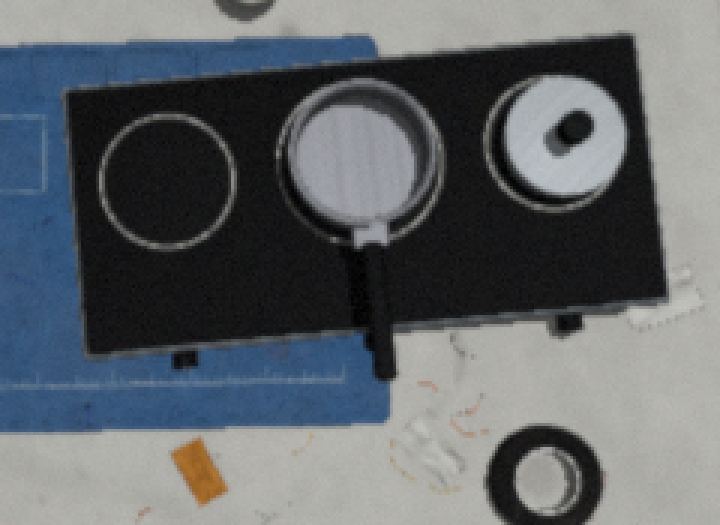

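Final view: the pan is on the middle ring at crop (360,152) with its handle down to (386,377), and the pot is on the right ring. I'll check the handle angle against the row of rings, now that both small rings show.

```bash
python3 - <<'E'
from h import *
im,d=grab_frame('top');p=camera_params('top');g=cv2.cvtColor(im,cv2.COLOR_RGB2GRAY).astype(int)
vv,uu=np.mgrid[0:480,0:640];k=(g>75)&(uu>268)&(uu<323)&(vv>203)&(vv<258)
L=rcirc(cast(p,np.c_[uu[k],vv[k]],.03),cast(p,[[296,230]],.03)[0,:2],.043,.005);d=L[0]-[.5779,.12405];print(L,np.linalg.norm(d),'row yaw',np.arctan2(-d[0],d[1]))
c=np.array([.5631,.2486]);t=cast(p,[[240+385.5/3,170+378/3]],.069)[0,:2]-c;print('handle yaw',np.arctan2(-t[1],-t[0]),np.linalg.norm(t))
E
```

```text
(array([0.55124226, 0.37242019]), np.float64(0.04283972477485949), np.int64(228)) 0.24979669340504454 row yaw 0.10692137230740954
handle yaw 0.10010828840896648 0.13859504207696582
```

The handle is square to within about 0.01 rad and both pots sit within 2 mm of their ring centres, so I'm handing it in.

```bash
python3 -c "
from plant import *
print(job_done())"
```

```text
the job is handed in; nothing more can be done
None
```

The job is handed in: the glue pot is parked inside the spare small ring and the saucepan inside the middle ring, each measured within about 2 mm of its ring centre. The handle is square to the front edge to within about 0.01 rad, and nothing round the plate was disturbed in the views I took.

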